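Sort the bushes on the gauge pin, then hold the chest lid at its balance point

TASK

The chest is having a lid stay fitted. Of the two brass bushes one fits the upright gauge pin: leave that one slid fully home on the pin, and put the one that does not fit into the green bowl. Then swing the chest lid up by its steel handle to the point where it balances straight upright and finish there, still gripping the handle, so that the lid falls neither shut nor over backward; leave the other things on the bench where they are.

Things in the scene. Friction and masses are not known exactly. Their poses are not given: they have to be found in the camera images.
- bush_a_center (a point): centre (half-way up, on the axis) of a flanged brass bush standing upright on the bench, flange down: 32 mm tall, body 36 mm outside diameter, flange 48 mm diameter and 5 mm thick at the bottom; open right through. The two bushes are alike outside; one has a 20 mm bore and fits over the pin, the other has a 13 mm bore and stops on the pin's tip
- bush_b_center (a point): centre of the other bush, same outside shape and size
- gauge_foot_top (a point): gauge, fixed: a round dark steel foot, 64 mm diameter and 12 mm tall, with an upright steel pin of 16 mm diameter. This point lies on the pin's axis at the top of the foot; the pin stands 40 mm above it, its last 4 mm tapered to 10 mm diameter. A fitting bush fully home stands on the foot, its centre 16 mm above this point
- bowl: green round open bowl, loose, 155 mm across the rim, 77 mm high, hollow, its floor about 9 mm thick and the cavity narrowing to about 60 mm across at the floor; origin at the centre of its underside
- chest: wooden chest, fixed, 160 (x) by 220 (y) mm and 90 mm high, lid 12 mm thick on top; origin at the centre of its underside; x points from its front (where the handle is) to its back (where the hinge is), z up
- lid (a joint): hinge of the lid: 0 shut, grows as the lid opens, 1.57 straight upright (the balance point: the centre of mass is right above the hinge), 1.95 leaning back on its stop. The hinge is nearly free: let go, the lid falls one way or the other. Lid and handle weigh about 0.4 kg
- lid_hinge (a point): middle of the lid's hinge axis (along the chest's y), at the back rim, 96 mm above the bench
- lid_bar (a point): middle of the handle's round bar, 12 mm diameter and 90 mm long, parallel to the hinge and 205 mm from it, in the plane of the lid; with the lid shut it stands level 45 mm in front of the chest's front wall, 96 mm above the bench, open underneath. Bar and the two arms that carry it form a steel loop on the lid's front edge
- offcut_2: small reddish offcut of wood, 40 x 55 x 20 mm, loose, a bystander between bushes and bowl; origin under its centre
- glue_bottle: glue bottle with orange cap, 58 mm diameter, 174 mm tall, loose, a bystander at the back; origin under its centre
- screwdriver: screwdriver with red handle lying at the right, 195 mm long, loose, a bystander; origin under its middle
- dome_1: light wooden dome, 68 mm diameter, 118 mm tall, loose, a bystander at the back; origin under its centre
Mind the look-alikes: they are no part of the job. Leave any turquoise look-alike of the part that bears bush_a_center alone.

How it is judged:
By the outcome, as a careful person would: the job done as asked, in the order asked, and still so for the second after the job is handed in, while the arm keeps its last pose, push and grip.
It also fails if it takes over 58 s, if anything falls off the work surface, if the arm or the gripper's body presses on something with over 40 N, if the wrist force passes 120 N, or if a joint passes its speed limit or range.

ROBOT

A 6-joint arm with a two-finger parallel gripper is mounted at the origin on a cart in front of the work surface, level with it; the furniture and walls round the work are solid. World frame = base frame: x ahead of the robot, y to its left, z up, the work surface at z = 0. Lengths are in m, angles in rad, forces in N, time in s.
With the tool pointing down it reaches from about 0.35 to 0.775 m from the base axis. Payload 7.3 kg.
Tool frame: the origin (TCP) lies at the very end of the fingers, on their centre line; the grasp point (between the pads) lies 19 mm behind it; z points along the fingers, y is the line along which they close (so a half turn about z gives the same grasp; the last joint's range is limited). The gripper opens to 92 mm and grips with 3 to 60 N. Pads are 19 mm wide; open, the fingers measure 130 mm over their backs; the gripper's body (75 mm by 190 mm) begins 47 mm behind the grasp point.
Start: joints at [1.18, 0.342, 1.524, -0, 1.275, -0.146], TCP at [0.127, 0.509, 0.227] pointing down, gripper open.
Joint ranges: [-2.53, 2.53], [-0.77, 2.02], [0.04, 2.7], [-1, 4.14], [0.28, 2.66], [-3.11, 3.11]. Speed limits (rad/s): [2.57, 2.57, 3.14, 3.14, 3.14, 3.14].

INTERFACE

Orientations are given as [roll, pitch, yaw] about the fixed x, y, z axes, in that order (R = Rz(yaw) Ry(pitch) Rx(roll)).
In Python, from cell import robot, read_camera, get_calibration gives the robot as it stands. The module is installed in compiled form; this text tells all that it offers.
- The arm moves only by the tool send_rows, never from a script. Its argument "plan" is a list of rows, each a list of 2 entries, a list of its own where there are three numbers: the shift along the tool's x, y, z as a fraction of full scale, then the turn, a rotation vector about the tool's x, y, z as a fraction of full scale. A call has exactly 10 rows; each row shifts and turns the commanded pose from where the row before left it, along the tool's axes as they then stand; what a row does not reach is not made up. Full scale, the value 1, is 0.025 m for a shift and 90 degrees for a turn. A row lasts 1/8 s, in which the tool goes at most 62.5 mm and 10.7 degrees, less where a joint would pass 70% of its speed; a pose out of reach is approached as far as the arm can. A call with a number of a shift or a turn outside -1 to 1 is refused whole. A call with a gripper value outside its range is refused whole. "gripper" is the opening, from -1 (shut) to 1 (fully open), so that 0 is half open, set as the call begins (left out, the last holds). The fingers move at their own pace and stop on an object; "force" is the grip in N (left out, the last holds). Time passes only in rows, so rows that do not move let the fingers close, or fill a call up. It gives the time, the measured TCP pose, the force, the opening and the grip force at its end, in the units of the state.
- robot.observe(): the state, without advancing time (a new reading comes with each control period).
- read_camera(name): name is "side" or "top" or "wrist"; returns (picture, depth): 384x512x3 uint8, blue, green, red; 384x512 float32, m along the optical axis (not along the pixel's ray), 0 where there is no reading.
- get_calibration(name): a dict with "intrinsics" (3x3 intrinsics, pixels), "rvec" (rotation vector, rad) and "tvec" (3), from world to camera coordinates, as OpenCV has them. Camera axes: x right, y down, z forward; pixel columns grow to the right and rows downward; lengths in m; the calibration is good to about 2 mm. The wrist camera is an equidistant fisheye: a pixel r from the principal point sees the ray r / f radians off the axis. A picture is of the moment at which its call begins: read the wrist's pose just before it. get_calibration takes no time and is no camera call; for the wrist camera it gives the pose at the moment of the call.
- robot.hand_in(): hands the job in; it is judged then, once.
The state is a dict: "time": time; "qpos": joint angles; "qvel": joint speeds; "joint_efforts": joint torques, N m; "tool_pos": TCP position; "tool_rot": TCP orientation; "contact_force": force on the tool from outside, world axes, zero at the start; "torque": the same for the moment, N m; "opening": finger opening in m; "grip_force": force on a finger pad.
Only numpy, scipy, OpenCV 4.12 (cv2) and the standard library are available. Lean on these libraries where they do the work, as an engineer would, in place of code of your own. Each camera call takes 0.05 s, during which the arm holds its last target. There are 200 camera calls.

## Working session

There is one attempt and no reset: what is moved stays moved. The work goes in short steps, Python scripts to look and compute and a tool call to move; the robot and the scene stay as the last step left them, time stands still between calls to the robot, and variables do not carry over. Pictures are saved under pics/ and viewed, at most 10 in all, crops included, and the job is handed in when it is done.

Besides the shell and the picture viewer there is one more tool, called after "Request:" by a JSON object that holds its "api" and its "payload". send_rows: Moves the arm, as the interface text tells. Shift numbers are shares of 0.025 m and turn numbers shares of 90 degrees, none past 1 either way. Its arguments: {"type":"object","properties":{"plan":{"type":"array"},"gripper":{"type":"number"},"force":{"type":"number"}},"required":["plan"]}

```bash
mkdir -p pics; cat > h.py <<'E'
import numpy as np, cv2
from cell import robot, read_camera, get_calibration
from scipy.spatial.transform import Rotation as R
def world(name,depth,us,vs,cal=None):
    c=cal or get_calibration(name);K=np.array(c["intrinsics"]);Rm=R.from_rotvec(np.ravel(c["rvec"])).as_matrix();t=np.ravel(c["tvec"])
    d=depth[vs,us];p=np.stack([(us-K[0,2])/K[0,0]*d,(vs-K[1,2])/K[1,1]*d,d],-1)
    return (p-t)@Rm
def ray(name,u,v,z,cal=None):
    c=cal or get_calibration(name);K=np.array(c["intrinsics"]);Rm=R.from_rotvec(np.ravel(c["rvec"])).as_matrix();t=np.ravel(c["tvec"])
    x=(u-K[0,2])/K[0,0];y=(v-K[1,2])/K[1,1]
    if name=="wrist":
        r=np.hypot(x,y);s=np.sin(r)/max(r,1e-9);d=np.array([x*s,y*s,np.cos(r)])
    else: d=np.array([x,y,1])
    o=-Rm.T@t;d=Rm.T@d
    return o+d*(z-o[2])/d[2]
E
cat > a.py <<'E'
from h import *
s=robot.observe();print(s)
for n in ["top","side"]:
    p,d=read_camera(n);cv2.imwrite(f"pics/{n}0.png",cv2.resize(p,(800,600),interpolation=cv2.INTER_CUBIC));np.savez(f"{n}0.npz",p=p,d=d)
    c=get_calibration(n);print(n,c,(d>0).mean())
E
python3 a.py
```

```text
{'time': 0.0, 'qpos': array([ 1.18001548e+00,  3.42728188e-01,  1.52500808e+00, -8.85872482e-06,
        1.27538550e+00, -1.45977239e-01]), 'qvel': array([-0.00095297,  0.00103384,  0.00270114,  0.00022181, -0.00087854,
       -0.00175466]), 'joint_efforts': array([ 2.53778446e-03, -4.31245172e+01, -2.44224000e+01,  7.18813855e-02,
        5.58131863e-02, -9.41872986e-05]), 'tool_pos': array([0.12705764, 0.50898126, 0.22604524]), 'tool_rot': array([-3.14007857e+00, -2.14042730e-04,  2.89679146e+00]), 'contact_force': array([-0.38545255, -0.1845393 ,  0.94137952]), 'torque': array([-0.00560247,  0.02336571,  0.02124217]), 'grip_force': 0.0, 'opening': 0.09211175801657775}
top {'intrinsics': array([[374.49618051,   0.        , 263.32246187],
       [  0.        , 374.49618051, 186.86380863],
       [  0.        ,   0.        ,   1.        ]]), 'rvec': array([ 2.18488322, -2.12486274,  0.13452557]), 'tvec': array([-0.04589683,  0.56340317,  1.28038862])} 0.9963480631510416
side {'intrinsics': array([[408.18005756,   0.        , 253.5297683 ],
       [  0.        , 408.18005756, 188.76303813],
       [  0.        ,   0.        ,   1.        ]]), 'rvec': array([ 2.5595531 , -0.04786467,  0.02874069]), 'tvec': array([-0.57082548,  0.01607649,  1.26008555])} 0.9957529703776041
```

View pics/top0.png

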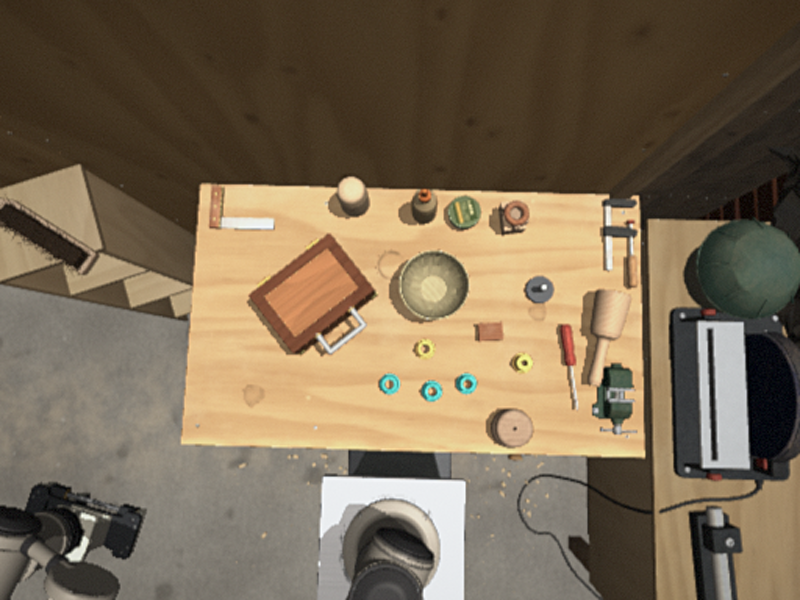

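View pics/side0.png

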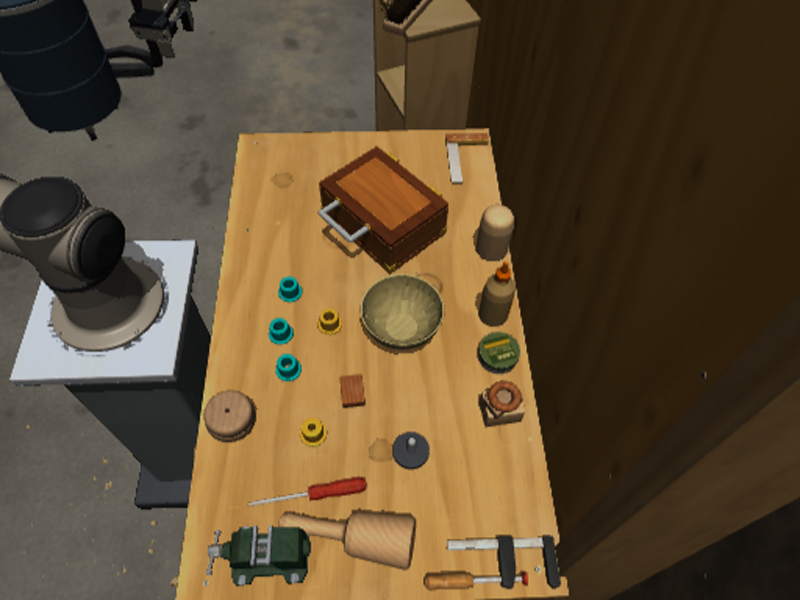

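The top view shows the brass bushes at about (425,349) and (523,363), the gauge at (540,289), the bowl at (433,285), and the chest at (313,293) with its handle bar near (350,333). The three turquoise rings are look-alikes. The side view agrees with this.

```bash
cat > b.py <<'E'
from h import *
for n in ["top","side"]:
    f=np.load(n+"0.npz");p,d=f["p"],f["d"];hsv=cv2.cvtColor(p,cv2.COLOR_BGR2HSV)
    vv,uu=np.mgrid[0:384,0:512];W=world(n,d,uu.ravel(),vv.ravel()).reshape(384,512,3)
    on=(W[...,0]>.2)&(W[...,0]<.95)&(abs(W[...,1])<.62)
    m=(on&(hsv[...,0]>20)&(hsv[...,0]<34)&(hsv[...,1]>170)&(W[...,2]>-.005)).astype(np.uint8)
    k,l,st,ce=cv2.connectedComponentsWithStats(m)
    for i in range(1,k):
        if st[i,4]>25:
            q=W[l==i];r=(q.min(0)+q.max(0))/2
            u,v=ce[i];print(n,"brass",st[i],ce[i].round(1),q.mean(0).round(4),r.round(4),"ray z.02",ray(n,u,v,.02).round(4))
    h=W[...,2]
    k,l,st,ce=cv2.connectedComponentsWithStats((on&(h>.008)).astype(np.uint8))
    for i in range(1,k):
        if st[i,4]>40:
            q=W[l==i];print(n,"obj",st[i],q.mean(0).round(3),q.min(0).round(3),q.max(0).round(3))
    # gauge pin / bowl rim / handle
    b=(on&(h>.065)&(h<.09)&(hsv[...,1]>30)&(abs(W[...,0]-.55)<.25)&(abs(W[...,1]+.05)<.2)).astype(np.uint8)
    q=W[b>0];q2=q[:,:2]
    if len(q)>10:
        (c,r)=cv2.minEnclosingCircle(q2.astype(np.float32));print(n,"bowl",c,r)
    hm=on&(h>.08)&(h<.115)&(hsv[...,1]<60)&(hsv[...,2]>90)
    k,l,st,ce=cv2.connectedComponentsWithStats(hm.astype(np.uint8),connectivity=8)
    for i in range(1,k):
        if st[i,4]>15:
            q=W[l==i][:,:2].astype(np.float32);print(n,"handle",st[i],cv2.minAreaRect(q),q.mean(0),cv2.boxPoints(cv2.minAreaRect(q)).round(3).tolist())
    lm=(on&(h>.085)&(h<.12)&(hsv[...,1]>90)&(W[...,1]>0)).astype(np.uint8)
    q=W[lm>0][:,:2].astype(np.float32);print(n,"lid",cv2.minAreaRect(q),cv2.boxPoints(cv2.minAreaRect(q)).round(3).tolist(),np.median(W[lm>0][:,2]))
E
python3 b.py
```

```text
top obj [    0     0   512   184 54910] [ 0.816 -0.     0.466] [ 0.398 -0.55   0.008] [0.826 0.62  1.341]
top obj [133 119  22  27 244] [0.747 0.422 0.025] [ 0.398 -0.035  0.008] [0.805 0.447 1.341]
top obj [263 120  17  23 306] [ 0.747 -0.052  0.103] [ 0.398 -0.081  0.008] [ 0.787 -0.024  1.341]
top obj [287 125  21  22 359] [ 0.756 -0.146  0.029] [ 0.72  -0.182  0.008] [ 0.794 -0.11   0.037]
top obj [319 128  21  22 352] [ 0.738 -0.252  0.069] [ 0.398 -0.288  0.008] [ 0.782 -0.035  1.341]
top obj [162 139  14   8  43] [0.72 0.32 0.01] [0.707 0.296 0.008] [0.734 0.342 0.015]
top obj [ 50 144  38  27 406] [0.624 0.609 0.137] [ 0.398 -0.035  0.009] [0.67  0.62  1.341]
top obj [ 159  149   83   78 3563] [0.543 0.177 0.103] [ 0.398 -0.035  0.009] [0.68  0.318 1.341]
top obj [ 256  160   45   45 1493] [ 0.584 -0.081  0.043] [ 0.398 -0.155  0.008] [ 0.655 -0.004  1.341]
top obj [337 176  18  18 222] [ 0.583 -0.323  0.015] [ 0.553 -0.355  0.008] [ 0.616 -0.293  0.053]
top obj [ 376  185   32   93 1716] [ 0.427 -0.467  0.059] [ 0.268 -0.518  0.008] [ 0.581 -0.035  1.341]
top obj [305 206  1
[... 3918 characters left out ...]
bowl (0.6212459206581116, -0.049261294305324554) 0.24635344743728638
side handle [204 128  32  27 167] ((0.4673364758491516, 0.11550162732601166), (0.04738234728574753, 0.10234585404396057), 40.31545639038086) [0.46350336 0.10849036] [[0.41600000858306885, 0.13899999856948853], [0.4819999933242798, 0.061000000685453415], [0.5189999938011169, 0.09200000017881393], [0.4519999921321869, 0.17000000178813934]]
side lid ((0.6198483109474182, 0.31036055088043213), (0.6194167733192444, 0.40053796768188477), 89.8283462524414) [[0.4189999997615814, 0.0010000000474974513], [0.8190000057220459, 0.0], [0.8209999799728394, 0.6190000176429749], [0.42100000381469727, 0.6209999918937683]] 0.10087802471602453
```

Request:
{"api": "send_rows", "payload": {"plan": [[[-0.88,-0.96,0],[0,0,0]],[[-0.88,-0.96,0],[0,0,0]],[[-0.88,-0.96,0],[0,0,0]],[[-0.88,-0.96,0],[0,0,0]],[[-0.88,-0.96,0],[0,0,0]],[[-0.88,-0.96,0],[0,0,0]],[[-0.88,-0.96,0],[0,0,0]],[[-0.88,-0.96,0],[0,0,0]],[[-0.88,-0.96,0],[0,0,0]],[[-0.88,-0.96,0],[0,0,0]]], "gripper": 0.6, "force": 25}}

```text
time: 1.35
tool_pos: [0.2827, 0.2222, 0.2266]
tool_rot: [-3.141, -0.0, 2.897]
contact_force: [0.4, -0.2, -0.1]
opening: 0.0735
grip_force: 0.0
```

Request:
{"api": "send_rows", "payload": {"plan": [[[-0.88,-0.96,0],[0,0,0]],[[-0.88,-0.96,0],[0,0,0]],[[-0.88,-0.96,0],[0,0,0]],[[-0.88,-0.96,0],[0,0,0]],[[-0.88,-0.96,0.2],[0,0,0]],[[-0.88,-0.96,0.2],[0,0,0]],[[-0.88,-0.96,0.4],[0,0,0]],[[-0.88,-0.96,0.4],[0,0,0]],[[-0.88,-0.96,0.4],[0,0,0]],[[-0.88,-0.96,0.4],[0,0,0]]]}}

```text
time: 2.6
tool_pos: [0.438, -0.0639, 0.1761]
tool_rot: [3.141, -0.001, 2.897]
contact_force: [0.5, -0.8, -0.1]
opening: 0.0735
grip_force: 0.0
```

```bash
cat > c.py <<'E'
from h import *
import sys
s=robot.observe();print(s["time"],s["tool_pos"],s["tool_rot"])
cal=get_calibration("wrist");p,d=read_camera("wrist");cv2.imwrite(f"pics/w{sys.argv[1]}.png",cv2.resize(p,(800,600),interpolation=cv2.INTER_CUBIC))
import pickle;pickle.dump((p,d,cal,s),open(f"w{sys.argv[1]}.pkl","wb"))
print(cal["intrinsics"][0],(d>0).mean())
E
python3 c.py 1
```

```text
2.6 [ 0.4379962  -0.06390605  0.17611447] [ 3.14138360e+00 -5.73912251e-04  2.89661915e+00]
[297.31863964   0.         248.94874701] 0.9957733154296875
```

View pics/w1.png

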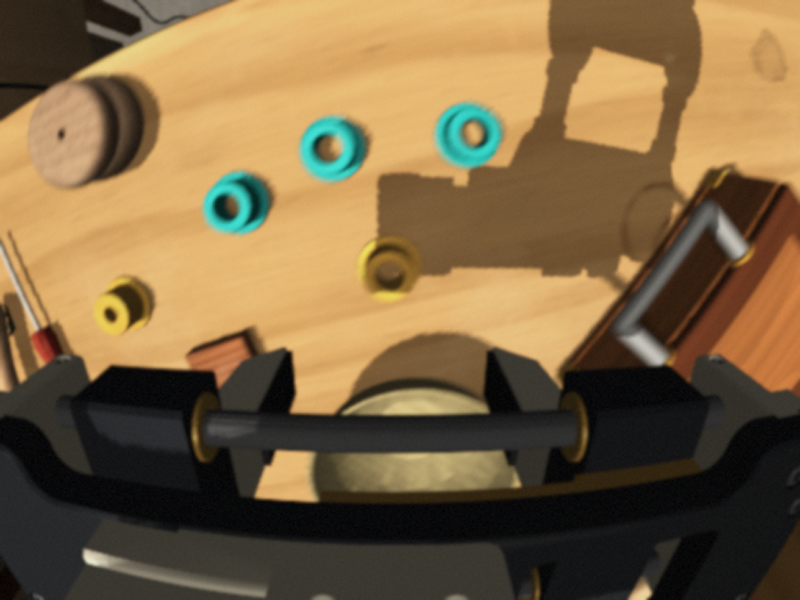

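The wrist view shows bush A at (390,267) with the wide bore, about 0.54 of its body diameter. Bush B at (118,312) has the narrow bore. So A goes on the pin and B goes in the bowl.

```bash
cat >> h.py <<'E'
def wworld(d,cal):
    K=np.array(cal["intrinsics"]);vv,uu=np.mgrid[0:384,0:512]
    x=(uu-K[0,2])/K[0,0];y=(vv-K[1,2])/K[1,1];r=np.hypot(x,y)+1e-9;g=np.tan(np.minimum(r,1.5))/r
    P=np.stack([x*g*d,y*g*d,d],-1)
    return (P-np.ravel(cal["tvec"]))@R.from_rotvec(np.ravel(cal["rvec"])).as_matrix()
def near(W,d,x,y,lo,hi,rad):
    m=(d>0)&(np.hypot(W[...,0]-x,W[...,1]-y)<rad)&(W[...,2]>lo)&(W[...,2]<hi)
    q=W[m];c,r=cv2.minEnclosingCircle(q[:,:2].astype(np.float32))
    return len(q),np.round(c,4),round(r,4),q[:,2].max().round(4),np.median(q[:,2]).round(4)
def delta(x,y,z):
    s=robot.observe();M=R.from_euler("xyz",s["tool_rot"]).as_matrix()
    v=M.T@(np.array([x,y,z])-s["tool_pos"])/.025
    print("at",s["tool_pos"].round(4),"units",v.round(2))
    return v
E
python3 - <<'E'
from h import *
import pickle
p,d,cal,s=pickle.load(open("w1.pkl","rb"));W=wworld(d,cal)
for n,x,y in [("A",.44,-.064),("B",.415,-.285)]:
    print(n,near(W,d,x,y,.027,.04,.03),near(W,d,x,y,.006,.04,.035))
# bar: points z .097-.105 near bar
m=(np.hypot(W[...,0]-.4555,W[...,1]-.104)<.07)&(W[...,2]>.094)&(W[...,2]<.108)
q=W[m][:,:2].astype(np.float32);u=np.array([.76,.65]);q=q[(q-[.4555,.104])@u<.012]
print("bar",cv2.minAreaRect(q),len(q))
delta(.44,-.064,.02)
E
```

```text
A (625, array([ 0.4373, -0.062 ]), 0.0181, np.float64(0.034), np.float64(0.032)) (853, array([ 0.436 , -0.0621]), 0.0217, np.float64(0.034), np.float64(0.0315))
B (468, array([ 0.4122, -0.2831]), 0.0186, np.float64(0.034), np.float64(0.0317)) (774, array([ 0.4107, -0.2812]), 0.022, np.float64(0.034), np.float64(0.0305))
bar ((0.4550071656703949, 0.10720189660787582), (0.019932767376303673, 0.10184398293495178), 40.464698791503906) 1412
at [ 0.4395 -0.0667  0.1751] units [0.01 0.12 6.2 ]
```

Request:
{"api": "send_rows", "payload": {"plan": [[[0.12,0.14,0.8],[0,0,0]],[[0,0,0.9],[0,0,0]],[[0,0,0.9],[0,0,0]],[[0,0,0.9],[0,0,0]],[[0,0,0.9],[0,0,0]],[[0,0,0.8],[0,0,0]],[[0,0,0.6],[0,0,0]],[[0,0,0.5],[0,0,0]],[[0,0,0.32],[0,0,0]],[[0,0,0],[0,0,0]]]}}

```text
time: 3.9
tool_pos: [0.4355, -0.0587, 0.0109]
tool_rot: [3.141, -0.001, 2.897]
contact_force: [-0.5, -0.3, -0.1]
opening: 0.0734
grip_force: 0.0
```

Request:
{"api": "send_rows", "payload": {"plan": [[[0,0,0],[0,0,0]],[[0,0,0],[0,0,0]],[[0,0,0],[0,0,0]],[[0,0,0],[0,0,0]],[[0,0,-0.4],[0,0,0]],[[0,0,-0.6],[0,0,0]],[[0,0,-0.8],[0,0,0]],[[0,0,-0.8],[0,0,0]],[[0,0,-0.8],[0,0,0]],[[0,0,-0.6],[0,0,0]]], "gripper": -0.6, "force": 25}}

```text
time: 5.15
tool_pos: [0.4357, -0.0588, 0.1126]
tool_rot: [3.142, 0.001, 2.897]
contact_force: [0.4, -0.5, -1.5]
opening: 0.0359
grip_force: 25.0
```

```bash
python3 - <<'E'
from h import *
s=robot.observe();print(s["time"],s["opening"],s["grip_force"],s["contact_force"])
delta(.583,-.322,.11)
E
```

```text
5.15 0.035934120070348206 24.99984562397003 [ 0.40796473 -0.50856983 -1.49621748]
at [ 0.4357 -0.0588  0.1126] units [-8.27 -8.79  0.11]
```

Request:
{"api": "send_rows", "payload": {"plan": [[[-0.6,-0.6,0],[0,0,0]],[[-1,-1,0],[0,0,0]],[[-1,-1,0],[0,0,0]],[[-1,-1,0],[0,0,0]],[[-1,-1,0],[0,0,0]],[[-1,-1,0],[0,0,0]],[[-1,-1,0],[0,0,0]],[[-0.9,-1,0],[0,0,0]],[[-0.5,-0.8,0],[0,0,0]],[[-0.27,-0.39,0],[0,0,0]]]}}

```text
time: 6.4
tool_pos: [0.5828, -0.3241, 0.11]
tool_rot: [3.141, -0.001, 2.895]
contact_force: [-0.1, 1.2, -1.8]
opening: 0.0361
grip_force: 25.0
```

```bash
python3 - <<'E'
from h import *
read_camera("top");read_camera("top")  # settle
E
python3 c.py 2
```

```text
6.5 [ 0.58277713 -0.32344937  0.11027922] [ 3.14134096e+00 -7.31224852e-04  2.89542195e+00]
[297.31863964   0.         248.94874701] 0.995819091796875
```

View pics/w2.png

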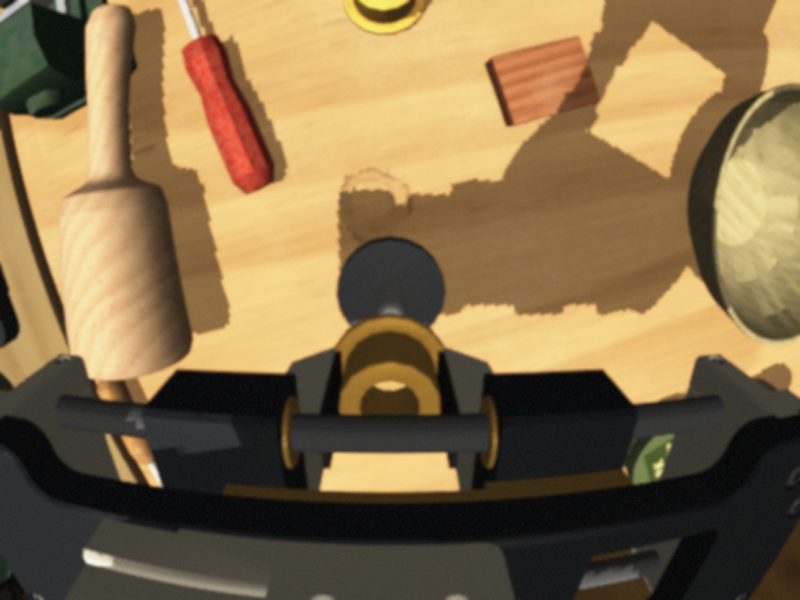

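The bush is held at (390,375), with the gauge foot at (391,288) just ahead of it in view. I'll measure both from the depth image.

```bash
cat > e.py <<'E'
from h import *
import pickle,sys
from scipy.optimize import least_squares
p,d,cal,s=pickle.load(open(sys.argv[1],"rb"));W=wworld(d,cal);hsv=cv2.cvtColor(p,cv2.COLOR_BGR2HSV)
T=s["tool_pos"];M=R.from_euler("xyz",s["tool_rot"]).as_matrix()
print("T",T.round(4))
# foot outline: dark low points, compare with ray to z=.012 circle via edge contour
m=((d>0)&(np.hypot(W[...,0]-.583,W[...,1]+.322)<.045)&(W[...,2]>.007)&(W[...,2]<.02)&(hsv[...,2]<110)).astype(np.uint8)
q=W[m>0];print("foot",len(q),q.min(0).round(4),q.max(0).round(4),np.median(q[:,2]))
def fit(q,r): return least_squares(lambda c:np.hypot(q[:,0]-c[0],q[:,1]-c[1])-r,q.mean(0)[:2],loss="soft_l1",f_scale=.001).x.round(4)
c=max(cv2.findContours(m,cv2.RETR_EXTERNAL,cv2.CHAIN_APPROX_NONE)[0],key=len)[:,0]
P=np.array([ray("wrist",u,v,.012,cal)for u,v in c])
a=P[np.array([(u,v) for u,v in c])[:,1]<195]  # far from bush occlusion
print("footfit",fit(a,.032),len(a))
b=(d>0)&(np.hypot(W[...,0]-T[0],W[...,1]-T[1])<.035)&(W[...,2]>.085)&(W[...,2]<.16)&(hsv[...,0]>15)&(hsv[...,0]<35)&(hsv[...,1]>110)
L=(W[b]-T)@M;print("bush tool frame",L.min(0).round(4),L.max(0).round(4),len(L))
h=L[:,2]
print(np.percentile(h,[1,5,20,50,80,95,99]).round(4))
fl=L[h>h.max()-.008];print("flange",fl.min(0).round(4),fl.max(0).round(4),len(fl))
bo=L[(h<h.max()-.01)&(h>h.min()+.006)&(L[:,0]>0)];print("body outer",len(bo),fit(bo,.018) if len(bo)>5 else "")
tp=L[h<h.min()+.004];print("top ring",len(tp),tp.min(0).round(4),tp.max(0).round(4))
E
python3 e.py w2.pkl
```

```text
T [ 0.5828 -0.3234  0.1103]
foot 2615 [ 0.5492 -0.3521  0.007 ] [ 0.6066 -0.2912  0.0197] 0.012170582784092101
footfit [ 0.5817 -0.3224] 146
bush tool frame [-0.0129 -0.0328 -0.0493] [0.0217 0.032  0.0117] 3927
[-0.0223 -0.0211 -0.0202 -0.0089  0.0061  0.0075  0.009 ]
flange [-0.0129 -0.0214  0.0037] [0.0217 0.0211 0.0117] 1102
body outer 1985 [-0.0034  0.0002]
top ring 24 [-0.0103 -0.0205 -0.0493] [-0.0065  0.0208 -0.0453]
```

Request:
{"api": "send_rows", "payload": {"plan": [[[0.15,0.03,0],[0,0,0]],[[0,0,0.4],[0,0,0]],[[0,0,0.6],[0,0,0]],[[0,0,0.5],[0,0,0]],[[0,0,0.3],[0,0,0]],[[0,0,0.15],[0,0,0]],[[0,0,0.15],[0,0,0]],[[0,0,0.15],[0,0,0]],[[0,0,0.15],[0,0,0]],[[0,0,0.15],[0,0,0]]]}}

```text
time: 7.8
tool_pos: [0.5796, -0.3205, 0.0474]
tool_rot: [-3.142, 0.0, 2.897]
contact_force: [-0.4, 0.2, -0.8]
opening: 0.036
grip_force: 25.0
```

Request:
{"api": "send_rows", "payload": {"plan": [[[0,0,0.2],[0,0,0]],[[0,0,0.2],[0,0,0]],[[0,0,0.2],[0,0,0]],[[0,0,0.15],[0,0,0]],[[0,0,0.1],[0,0,0]],[[0,0,0.08],[0,0,0]],[[0,0,0.06],[0,0,0]],[[0,0,0.04],[0,0,0]],[[0,0,0],[0,0,0]],[[0,0,0],[0,0,0]]]}}

```text
time: 9.05
tool_pos: [0.5797, -0.3205, 0.0234]
tool_rot: [-3.141, 0.001, 2.897]
contact_force: [-3.7, 1.9, 9.3]
opening: 0.036
grip_force: 25.0
```

Request:
{"api": "send_rows", "payload": {"plan": [[[0,0,0],[0,0,0]],[[0,0,0],[0,0,0]],[[0,0,0],[0,0,0]],[[0,0,-0.3],[0,0,0]],[[0,0,-0.8],[0,0,0]],[[0,0,-1],[0,0,0]],[[0,0,-1],[0,0,0]],[[0,0,-0.8],[0,0,0]],[[0.6,0,0],[0,0,0]],[[1,0,0],[0,0,0]]], "gripper": 0.4}}

```text
time: 10.3
tool_pos: [0.5409, -0.3109, 0.1199]
tool_rot: [-3.141, 0.002, 2.897]
contact_force: [-0.8, -0.5, 0.8]
opening: 0.0644
grip_force: 0.0
```

```bash
python3 - <<'E'
from h import *
p,d=read_camera("side");vv,uu=np.mgrid[0:384,0:512];W=world("side",d,uu.ravel(),vv.ravel()).reshape(384,512,3)
print(near(W,d,.582,-.322,.03,.07,.04))
m=(np.hypot(W[...,0]-.582,W[...,1]+.322)<.022)&(W[...,2]>.03);print(np.sort(W[m][:,2])[::-4][:25].round(4))
cv2.imwrite("pics/s2.png",cv2.resize(p[225:325,190:330],(560,400)))
delta(.413,-.284,.06)
E
```

```text
(147, array([ 0.5837, -0.3214]), 0.0182, np.float64(0.0537), np.float64(0.0429))
[0.4756 0.4749 0.4739 0.4734 0.473  0.4726 0.4724 0.4721 0.4715 0.4713
 0.4712 0.4709 0.4707 0.4707 0.4704 0.4698 0.4695 0.4691 0.4687 0.4687
 0.4685 0.4683 0.4682 0.468  0.4677]
at [ 0.5378 -0.3098  0.1195] units [ 5.09 -0.21  2.39]
```

View pics/s2.png

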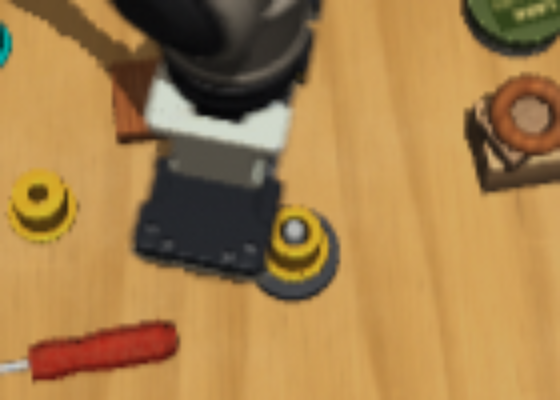

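Request:
{"api": "send_rows", "payload": {"plan": [[[1,0,0],[0,0,0]],[[1,0,0.2],[0,0,0]],[[1,-0.1,0.4],[0,0,0]],[[1,-0.1,0.6],[0,0,0]],[[0.7,0,0.8],[0,0,0]],[[0.35,0,0.8],[0,0,0]],[[0,0,0.7],[0,0,0]],[[0,0,0.5],[0,0,0]],[[0,0,0.3],[0,0,0]],[[0,0,0.1],[0,0,0]]]}}

```text
time: 11.6
tool_pos: [0.4173, -0.2851, 0.009]
tool_rot: [3.141, -0.0, 2.897]
contact_force: [0.5, -0.2, 0.7]
opening: 0.0642
grip_force: 0.0
```

Request:
{"api": "send_rows", "payload": {"plan": [[[0,0,0],[0,0,0]],[[0,0,0],[0,0,0]],[[0,0,0],[0,0,0]],[[0,0,0],[0,0,0]],[[0,0,-0.5],[0,0,0]],[[0,0,-1],[0,0,0]],[[0,0,-1],[0,0,0]],[[0,0,-1],[0,0,0]],[[0,0,-1],[0,0,0]],[[0,0,-0.8],[0,0,0]]], "gripper": -0.6, "force": 25}}

```text
time: 12.85
tool_pos: [0.4171, -0.2851, 0.1435]
tool_rot: [-3.141, 0.001, 2.897]
contact_force: [-0.3, -0.1, -1.3]
opening: 0.0349
grip_force: 24.7
```

```bash
python3 - <<'E'
from h import *
for n in ["top","side"]:
    f=np.load(n+"0.npz");d=f["d"];vv,uu=np.mgrid[0:384,0:512];W=world(n,d,uu.ravel(),vv.ravel()).reshape(384,512,3)
    print(near(W,d,.579,-.077,.06,.09,.1))
delta(.579,-.077,.145)
E
```

```text
(304, array([ 0.5797, -0.0789]), 0.0775, np.float64(0.0818), np.float64(0.073))
(467, array([ 0.5774, -0.0767]), 0.0783, np.float64(0.0811), np.float64(0.0714))
at [ 0.4171 -0.2851  0.1435] units [-4.27  9.64 -0.06]
```

Request:
{"api": "send_rows", "payload": {"plan": [[[-0.3,0.7,0],[0,0,0]],[[-0.45,1,0],[0,0,0]],[[-0.45,1,0],[0,0,0]],[[-0.45,1,0],[0,0,0]],[[-0.45,1,0],[0,0,0]],[[-0.45,1,0],[0,0,0]],[[-0.45,1,0],[0,0,0]],[[-0.45,1,0],[0,0,0]],[[-0.45,1,0],[0,0,0]],[[-0.36,0.9,0],[0,0,0]]]}}

```text
time: 14.1
tool_pos: [0.579, -0.0771, 0.1424]
tool_rot: [3.141, 0.0, 2.897]
contact_force: [0.5, 0.4, -1.4]
opening: 0.0348
grip_force: 24.7
```

Request:
{"api": "send_rows", "payload": {"plan": [[[0,0,0.4],[0,0,0]],[[0,0,0.8],[0,0,0]],[[0,0,0.9],[0,0,0]],[[0,0,0.8],[0,0,0]],[[0,0,0.6],[0,0,0]],[[0,0,0.4],[0,0,0]],[[0,0,0.2],[0,0,0]],[[0,0,0.1],[0,0,0]],[[0,0,0],[0,0,0]],[[0,0,0],[0,0,0]]]}}

```text
time: 15.35
tool_pos: [0.5789, -0.0781, 0.0372]
tool_rot: [3.142, 0.001, 2.897]
contact_force: [-0.1, -0.5, -0.7]
opening: 0.0346
grip_force: 24.7
```

Request:
{"api": "send_rows", "payload": {"plan": [[[0,0,0],[0,0,0]],[[0,0,0],[0,0,0]],[[0,0,0],[0,0,0]],[[0,0,-0.2],[0,0,0]],[[0,0,-0.6],[0,0,0]],[[0,0,-1],[0,0,0]],[[0,0,-1],[0,0,0]],[[0,0,-1],[0,0,0]],[[0,0,-1],[0,0,0]],[[0,0,-0.8],[0,0,0]]], "gripper": 0}}

```text
time: 16.6
tool_pos: [0.5789, -0.0781, 0.1792]
tool_rot: [3.142, 0.002, 2.897]
contact_force: [0.5, -0.1, -0.3]
opening: 0.0452
grip_force: 0.0
```

```bash
python3 c.py 3; python3 - <<'E'
from h import *
import pickle
# refine chest geometry from first views: bar (near outer), lid top plane rect
u0=np.array([.76,.65])
for n in ["top","side","w1"]:
    if n=="w1":
        p,d,cal,_=pickle.load(open("w1.pkl","rb"));W=wworld(d,cal)
    else:
        f=np.load(n+"0.npz");p,d=f["p"],f["d"];vv,uu=np.mgrid[0:384,0:512];W=world(n,d,uu.ravel(),vv.ravel()).reshape(384,512,3)
    m=(d>0)&(W[...,2]>.09)&(W[...,2]<.112)&(np.hypot(W[...,0]-.55,W[...,1]-.18)<.2)
    q=W[m][:,:2];a=(q-[.4555,.104])@u0
    b=q[(a>-.015)&(a<.009)];print(n,"bar",cv2.minAreaRect(b.astype(np.float32)))
    if n!="w1":
        r=cv2.minAreaRect(q[(a>.035)&(a<.24)].astype(np.float32));print(n,"lid",r)
E
```

```text
16.6 [ 0.57888641 -0.07809222  0.17918252] [3.14156994e+00 2.34477196e-03 2.89686382e+00]
[297.31863964   0.         248.94874701] 0.9955342610677084
top bar ((0.4572465717792511, 0.10420460253953934), (0.014693998731672764, 0.10025851428508759), 40.60429382324219)
top lid ((0.5509819388389587, 0.1839471161365509), (0.1783512979745865, 0.22005586326122284), 40.165382385253906)
side bar ((0.455884724855423, 0.1044979840517044), (0.015998436138033867, 0.09947258234024048), 40.76519012451172)
side lid ((0.5497111082077026, 0.18460798263549805), (0.1774381399154663, 0.22284035384655), 40.13362121582031)
w1 bar ((0.4539669454097748, 0.10631577670574188), (0.0171908438205719, 0.10184434056282043), 40.490596771240234)
```

View pics/w3.png

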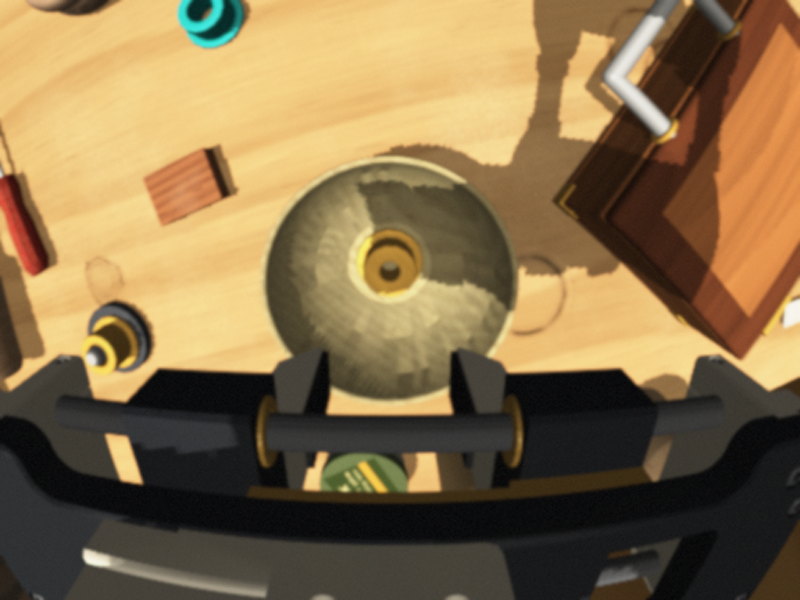

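The wrist view shows the narrow bush sitting in the bowl at (390,262) and the other bush home on the pin at (118,340). Next I turn the tool so the fingers close along the chest's x axis.

Request:
{"api": "send_rows", "payload": {"plan": [[[0,0,0],[0,0,0.05]],[[0,0,0],[0,0,0.1]],[[0,0,0],[0,0,0.1]],[[0,0,0],[0,0,0.1]],[[0,0,0],[0,0,0.047]],[[0.7,0,0],[0,0,0]],[[1,0.1,0],[0,0,0]],[[1,0.1,0],[0,0,0]],[[1,0.1,0],[0,0,0]],[[1,0.1,0],[0,0,0]]], "gripper": -0.3}}

```text
time: 17.9
tool_pos: [0.5098, 0.0188, 0.1772]
tool_rot: [3.141, 0.0, 2.273]
contact_force: [0.0, 0.2, -0.7]
opening: 0.0318
grip_force: 0.0
```

Request:
{"api": "send_rows", "payload": {"plan": [[[1,0.1,0],[0,0,0]],[[1,0.1,0],[0,0,0]],[[0.8,0.1,0],[0,0,0]],[[0.6,0.1,0],[0,0,0]],[[0.4,0.1,0],[0,0,0]],[[0.25,0,0],[0,0,0]],[[0,0,0.2],[0,0,0]],[[0,0,0.2],[0,0,0]],[[0,0,0],[0,0,0]],[[0,0,0],[0,0,0]]]}}

```text
time: 19.15
tool_pos: [0.4546, 0.1033, 0.1666]
tool_rot: [-3.142, -0.0, 2.273]
contact_force: [0.9, -0.3, 0.3]
opening: 0.0322
grip_force: 0.0
```

```bash
python3 c.py 4; python3 - <<'E'
from h import *
import pickle
p,d,cal,s=pickle.load(open("w4.pkl","rb"));W=wworld(d,cal);hsv=cv2.cvtColor(p,cv2.COLOR_BGR2HSV)
u=np.array([.763,.647]);v=np.array([-.647,.763])
for lo in (.09,.098):
    m=(d>0)&(W[...,2]>lo)&(W[...,2]<.108);q=W[m][:,:2]-[.455,.1035]
    a,b=q@u,q@v;k=(abs(b)<.03)&(a>-.03)&(a<.02);print("bar a:",np.percentile(a[k],[1,5,50,95,99]).round(4),k.sum())
    for b0 in(-.03,-.01,.01):
        kk=k&(b>b0)&(b<b0+.02);print(b0,np.median(a[kk]).round(4) if kk.any() else None)
delta(.455,.1035,.08)
E
```

```text
19.15 [0.45457608 0.10326802 0.1666315 ] [-3.14155217e+00 -9.24486023e-05  2.27279458e+00]
[297.31863964   0.         248.94874701] 0.9956614176432291
bar a: [-0.0066 -0.0063 -0.0007  0.0048  0.0051] 1044
-0.03 -0.0007
-0.01 -0.0007
0.01 -0.0007
bar a: [-0.0058 -0.0055 -0.0007  0.0048  0.005 ] 967
-0.03 -0.0007
-0.01 -0.0007
0.01 -0.0007
at [0.4546 0.1033 0.1667] units [-0.01  0.02  3.47]
```

View pics/w4.png

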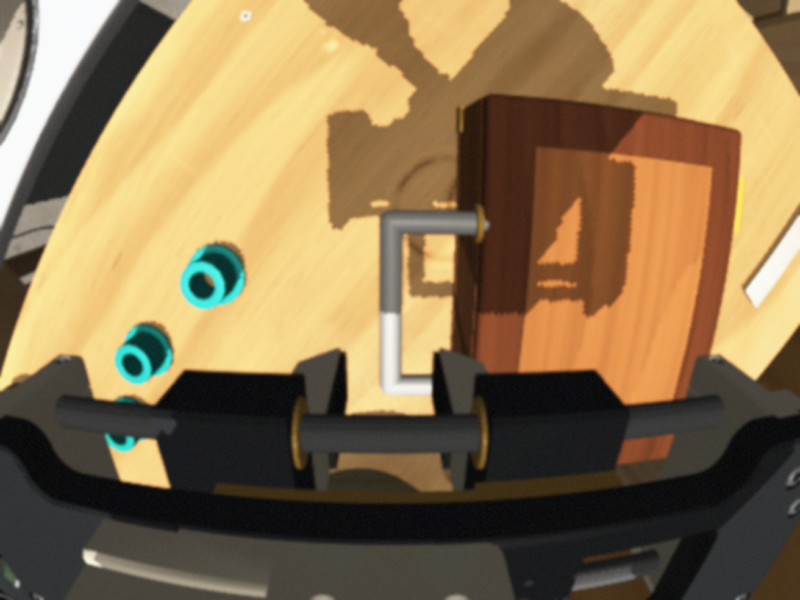

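The handle bar is centred between the open fingers, at about (392,300) in the picture, and square to them.

Request:
{"api": "send_rows", "payload": {"plan": [[[0,0,0.4],[0,0,0]],[[0,0,0.7],[0,0,0]],[[0,0,0.8],[0,0,0]],[[0,0,0.7],[0,0,0]],[[0,0,0.5],[0,0,0]],[[0,0,0.25],[0,0,0]],[[0,0,0.1],[0,0,0]],[[0,0,0],[0,0,0]],[[0,0,0],[0,0,0]],[[0,0,0],[0,0,0]]]}}

```text
time: 20.45
tool_pos: [0.4546, 0.1035, 0.0808]
tool_rot: [3.141, 0.0, 2.273]
contact_force: [1.0, -0.2, -0.5]
opening: 0.0319
grip_force: 0.0
```

Request:
{"api": "send_rows", "payload": {"plan": [[[0,0,0],[0,0,0]],[[0,0,0],[0,0,0]],[[0,0,0],[0,0,0]],[[0,0,0],[0,0,0]],[[0,0,0],[0,0,0]],[[0,0,0],[0,0,0]],[[0,0,0],[0,0,0]],[[0,0,0],[0,0,0]],[[0,0,0],[0,0,0]],[[0,0,0],[0,0,0]]], "gripper": -1, "force": 25}}

```text
time: 21.7
tool_pos: [0.4549, 0.1038, 0.0806]
tool_rot: [3.14, 0.0, 2.273]
contact_force: [2.1, 3.7, -1.6]
opening: 0.011
grip_force: 25.0
```

```bash
python3 - <<'E'
from h import *
s=robot.observe();print(s["tool_pos"],s["qpos"],s["contact_force"])
t=np.linspace(0,np.pi/2,31)
for i in range(1,31):
    dy=.205*(np.cos(t[i-1])-np.cos(t[i]))/.025;dz=-.205*(np.sin(t[i])-np.sin(t[i-1]))/.025
    print(i,round(dy,2),round(dz,2),end=" | ")
E
```

```text
[0.45487216 0.10378047 0.0805594 ] [ 5.94750887e-02  4.20167533e-01  1.87523182e+00  6.69732508e-04
  8.45116559e-01 -6.43268207e-01] [ 2.1080803   3.73233716 -1.60758012]
1 0.01 -0.43 | 2 0.03 -0.43 | 3 0.06 -0.43 | 4 0.08 -0.42 | 5 0.1 -0.42 | 6 0.12 -0.41 | 7 0.14 -0.4 | 8 0.16 -0.4 | 9 0.18 -0.39 | 10 0.2 -0.38 | 11 0.22 -0.37 | 12 0.24 -0.35 | 13 0.26 -0.34 | 14 0.28 -0.33 | 15 0.3 -0.31 | 16 0.31 -0.3 | 17 0.33 -0.28 | 18 0.34 -0.26 | 19 0.35 -0.24 | 20 0.37 -0.22 | 21 0.38 -0.2 | 22 0.39 -0.18 | 23 0.4 -0.16 | 24 0.4 -0.14 | 25 0.41 -0.12 | 26 0.42 -0.1 | 27 0.42 -0.08 | 28 0.43 -0.06 | 29 0.43 -0.03 | 30 0.43 -0.01 |
```

Request:
{"api": "send_rows", "payload": {"plan": [[[0,0.01,-0.43],[0,0,0]],[[0,0.03,-0.43],[0,0,0]],[[0,0.06,-0.43],[0,0,0]],[[0,0.08,-0.42],[0,0,0]],[[0,0.1,-0.42],[0,0,0]],[[0,0.12,-0.41],[0,0,0]],[[0,0.14,-0.4],[0,0,0]],[[0,0.16,-0.4],[0,0,0]],[[0,0.18,-0.39],[0,0,0]],[[0,0.2,-0.38],[0,0,0]]]}}

```text
time: 22.95
tool_pos: [0.477, 0.1225, 0.183]
tool_rot: [3.137, 0.0, 2.273]
contact_force: [13.5, 10.9, -14.2]
opening: 0.0111
grip_force: 25.0
```

Request:
{"api": "send_rows", "payload": {"plan": [[[0,0.09,0.06],[0,0,0]],[[0,0,0],[0,0,0]],[[0,0.22,-0.37],[0,0,0]],[[0,0.24,-0.35],[0,0,0]],[[0,0.26,-0.34],[0,0,0]],[[0,0.28,-0.33],[0,0,0]],[[0,0.3,-0.31],[0,0,0]],[[0,0.31,-0.3],[0,0,0]],[[0,0,0],[0,0,0]],[[0,0,0],[0,0,0]]]}}

```text
time: 24.2
tool_pos: [0.5072, 0.1479, 0.2322]
tool_rot: [-3.141, 0.001, 2.273]
contact_force: [-1.5, -6.6, 3.6]
opening: 0.0111
grip_force: 25.0
```

```bash
cat > f.py <<'E'
from h import *
read_camera("top")
s=robot.observe();u=np.array([.763,.647]);v=np.array([-.647,.763])
q=s["tool_pos"][:2]-[.4545,.103];f=s["contact_force"]
print(s["time"],"a",(q@u).round(4),"b",(q@v).round(4),"z",s["tool_pos"][2].round(4),"F u,v,z",(f[:2]@u).round(1),(f[:2]@v).round(1),f[2].round(1),s["tool_rot"],s["torque"].round(2),s["qpos"].round(2))
E
python3 f.py
```

```text
24.25 a 0.0692 b 0.0002 z 0.2321 F u,v,z -4.9 -2.4 2.8 [-3.14060325e+00  5.34230837e-04  2.27334959e+00] [-1.05  0.52 -0.  ] [ 0.14  0.34  1.51 -0.    1.29 -0.56]
```

Request:
{"api": "send_rows", "payload": {"plan": [[[0,0.31,-0.3],[0,0,0]],[[0,0.34,-0.26],[0,0,0]],[[0,0.35,-0.24],[0,0,0]],[[0,0.37,-0.22],[0,0,0]],[[0,0.38,-0.2],[0,0,0]],[[0,0.39,-0.18],[0,0,0]],[[0,0.4,-0.16],[0,0,0]],[[0,0.4,-0.14],[0,0,0]],[[0,0,0],[0,0,0]],[[0,0,0],[0,0,0]]]}}

```text
time: 25.5
tool_pos: [0.564, 0.1957, 0.2746]
tool_rot: [3.141, 0.001, 2.273]
contact_force: [1.5, -5.1, 4.4]
opening: 0.0114
grip_force: 25.0
```

```bash
python3 f.py
```

```text
25.55 a 0.1434 b -0.0001 z 0.2746 F u,v,z -3.0 -4.2 3.0 [3.14065760e+00 8.36325873e-04 2.27307229e+00] [-0.95 -0.07 -0.06] [ 0.21  0.45  1.23 -0.    1.46 -0.5 ]
```

Request:
{"api": "send_rows", "payload": {"plan": [[[0,0.4,-0.12],[0,0,0]],[[0,0.42,-0.1],[0,0,0]],[[0,0.42,-0.08],[0,0,0]],[[0,0.42,-0.05],[0,0,0]],[[0,0.4,-0.03],[0,0,0]],[[0,0.25,-0.01],[0,0,0]],[[0,0.12,0],[0,0,0]],[[0,0,0],[0,0,0]],[[0,0,0],[0,0,0]],[[0,0,0],[0,0,0]]]}}

```text
time: 26.8
tool_pos: [0.6101, 0.2348, 0.2836]
tool_rot: [-3.142, 0.0, 2.273]
contact_force: [3.0, -5.3, 0.6]
opening: 0.0109
grip_force: 25.0
```

```bash
python3 f.py; python3 c.py 5; python3 - <<'E'
from h import *
u=np.array([.763,.647]);v=np.array([-.647,.763]);vv,uu=np.mgrid[0:384,0:512]
for n in ["top","side"]:
    p,d=read_camera(n);W=world(n,d,uu.ravel(),vv.ravel()).reshape(384,512,3);np.savez(n+"1.npz",p=p,d=d)
    q=W[...,:2]-[.4545,.103];a,b=q@u,q@v;z=W[...,2]
    for b0 in np.arange(-.11,.11,.04):
        for z0 in np.arange(.12,.26,.03):
            k=(d>0)&(b>b0)&(b<b0+.04)&(z>z0)&(z<z0+.03)&(a>.17)&(a<.24)
            if k.sum()>8: print(n,b0.round(2),z0.round(2),k.sum(),np.percentile(a[k],[5,50,95]).round(4))
    k=(d>0)&(abs(b)<.13)&(a>-.02)&(a<.3)&(z>.1);cv2.imwrite(f"pics/{n}1.png",cv2.resize(p[80:270,130:340],(640,580),interpolation=cv2.INTER_CUBIC))
E
```

```text
26.85 a 0.204 b -0.0001 z 0.2836 F u,v,z -1.1 -4.4 0.6 [-3.14149089e+00  2.42348639e-04  2.27286010e+00] [-0.88 -0.18 -0.05] [ 0.25  0.56  1.02 -0.    1.56 -0.45]
26.85 [0.61012706 0.23477172 0.28361997] [-3.14149089e+00  2.42348639e-04  2.27286010e+00]
[297.31863964   0.         248.94874701] 0.9956461588541666
top -0.11 0.12 31 [0.1997 0.2006 0.2017]
top -0.11 0.15 31 [0.1993 0.2003 0.2009]
top -0.11 0.18 31 [0.1991 0.2    0.2007]
top -0.11 0.21 36 [0.1991 0.2    0.2009]
top -0.11 0.24 70 [0.1989 0.2022 0.2095]
top -0.07 0.12 29 [0.2002 0.2009 0.2015]
top -0.07 0.15 28 [0.1995 0.2006 0.2015]
top -0.07 0.18 33 [0.1996 0.2003 0.2011]
top -0.07 0.21 34 [0.1987 0.2    0.2008]
top -0.07 0.24 57 [0.1982 0.2006 0.2089]
top 0.05 0.15 11 [0.2007 0.201  0.2016]
top 0.05 0.18 19 [0.2    0.2008 0.2013]
top 0.05 0.21 32 [0.1996 0.2005 0.2016]
top 0.05 0.24 66 [0.1995 0.2027 0.2112]
top 0.09 0.18 15 [0.2002 0.2008 0.2019]
top 0.09 0.21 17 [0.1998 0.2004 0.201 ]
top 0.09 0.24 31 [0.1998 0.2047 0.2111]
side -0.11 0.12 77 [0.1982 0.2008 0.2064]
side -0.11 0.15 80 [0.1981 0.2004 0.2081]
side -0.11 0
[... 407 characters left out ...]

side -0.03 0.18 68 [0.1976 0.2001 0.2017]
side -0.03 0.21 69 [0.1976 0.1999 0.2019]
side -0.03 0.24 73 [0.1975 0.2004 0.2082]
side 0.01 0.12 62 [0.1988 0.2007 0.2021]
side 0.01 0.15 63 [0.1985 0.2004 0.2032]
side 0.01 0.18 63 [0.1982 0.2003 0.2021]
side 0.01 0.21 71 [0.1979 0.1999 0.2021]
side 0.01 0.24 72 [0.1974 0.201  0.2105]
side 0.05 0.12 55 [0.1988 0.2007 0.2027]
side 0.05 0.15 63 [0.1982 0.2009 0.2026]
side 0.05 0.18 62 [0.1975 0.2006 0.2023]
side 0.05 0.21 65 [0.1979 0.2002 0.2019]
side 0.05 0.24 18 [0.1985 0.1999 0.2043]
side 0.09 0.12 28 [0.1991 0.201  0.203 ]
side 0.09 0.15 24 [0.1996 0.2014 0.2024]
side 0.09 0.18 36 [0.1992 0.2008 0.2024]
side 0.09 0.21 31 [0.1978 0.2001 0.2019]
```

View pics/side1.png

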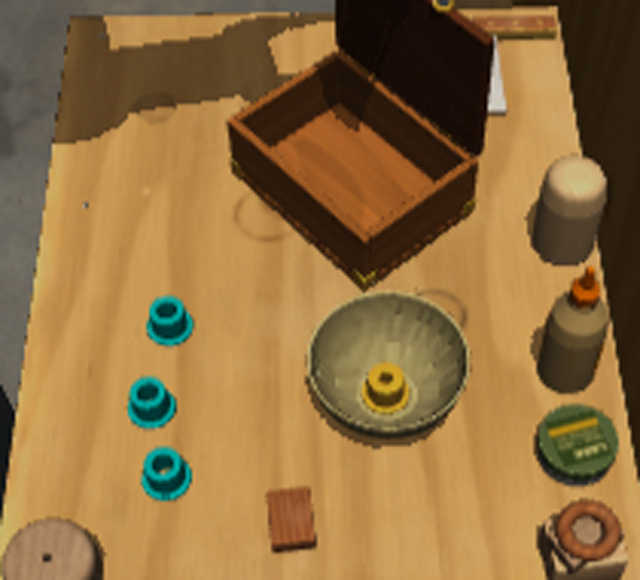

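The side view shows the lid upright, the narrow bush in the bowl at (387,388), and the bystanders unmoved. Depth on the lid's inner face puts it about 0.009 rad short of vertical, so I'll nudge it 1.8 mm.

Request:
{"api": "send_rows", "payload": {"plan": [[[0,0.07,0],[0,0,0]],[[0,0,0],[0,0,0]],[[0,0,0],[0,0,0]],[[0,0,0],[0,0,0]],[[0,0,0],[0,0,0]],[[0,0,0],[0,0,0]],[[0,0,0],[0,0,0]],[[0,0,0],[0,0,0]],[[0,0,0],[0,0,0]],[[0,0,0],[0,0,0]]]}}

```text
time: 28.25
tool_pos: [0.6115, 0.2359, 0.2836]
tool_rot: [-3.142, 0.0, 2.273]
contact_force: [3.0, -4.4, 0.5]
opening: 0.0111
grip_force: 25.0
```

```bash
python3 f.py; python3 - <<'E'
from h import *
u=np.array([.763,.647]);v=np.array([-.647,.763]);vv,uu=np.mgrid[0:384,0:512]
for n in ["top","side"]:
    p,d=read_camera(n);W=world(n,d,uu.ravel(),vv.ravel()).reshape(384,512,3)
    q=W[...,:2]-[.4545,.103];a,b=q@u,q@v;z=W[...,2]
    k=(d>0)&(abs(b)<.11)&(z>.12)&(z<.24)&(a>.19)&(a<.21)
    print(n,"lean",np.polyfit(z[k],a[k],1)[0].round(4))
    print("gauge bush",near(W,d,.582,-.322,.03,.07,.04))
E
```

```text
28.3 a 0.2058 b -0.0002 z 0.2836 F u,v,z -1.1 -5.0 0.7 [-3.14156343e+00  1.82855148e-04  2.27283721e+00] [-0.83 -0.28 -0.04] [ 0.25  0.57  1.01 -0.    1.57 -0.45]
top lean 0.0018
gauge bush (82, array([ 0.5839, -0.3214]), 0.018, np.float64(0.0538), np.float64(0.0439))
side lean -0.0014
gauge bush (151, array([ 0.5836, -0.3212]), 0.0189, np.float64(0.0543), np.float64(0.0424))
```

The lid is now within 0.002 rad of upright, and the gauge bush is still home.

```bash
python3 -c "
from cell import robot
print(robot.hand_in())"
```

```text
the job is handed in; nothing more can be done
None
```

I handed the job in at about 28 s of the 58 s: the fitting bush is home on the pin, the other is in the green bowl, and the lid is held within about 0.002 rad of upright with the handle still gripped.

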